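Stop a bench tester from rocking with a wedge

TASK

The black tester on the bench rocks because its front-left foot (on the side facing the robot, left as seen from the robot) is too short. Without picking anything up, push the wooden wedge, thin end first, under that foot until the wedge carries it and the tester stands firm and still level. Then let go of the wedge and press down firmly with the fingertips on the tester's top at that corner to check that it no longer rocks, and move clear; leave the other things where they are.

Things in the scene. Friction and masses are not known exactly. Their poses are not given: they have to be found in the camera images.
- tester: Loose black box, orange trim, 200 (x) by 260 (y) mm, about 2.6 kg. Origin: under its centre at bench level; x points to its rear, away from the robot, y to its left, z up. Underside 22 mm, flat top 82 mm above the bench; sockets up to 116 mm high on the rear of the top, front-left part bare. Domed rubber feet, 20 mm diameter, at x = +-78, y = +-105 mm. It stands level on the three good feet.
- short_foot (a point): Lowest point of the short foot, front left (x = -78, y = +105 mm in the tester's frame), 9 mm above the bench, 22 mm behind the tester's front face. Axes as the tester's. An upward force here of up to about 7 N leaves the tester level; more raises the corner.
- corner_top (a point): The point on the tester's flat top straight above the short foot, 82 mm above the bench: press here, with about 7 N. Without the wedge, about 5 N here tips the tester; once seated, the wedge bears the press.
- wedge: Loose plain wooden wedge, 120 long (x), 44 wide (y) mm, 100 g, flat on the bench in front of the short foot. Its top slopes evenly from 19 mm high at the thick end (x = -60) to 2 mm at the thin end (x = +60). Origin: centre of the underside; x points to the thin end. At the start its line may miss the foot by up to 6 cm: turn or shift it first by nudging its sides (e.g. the tail).
- wedge_back (a point): Centre of the wedge's thick end face (44 mm wide, 19 mm high), 9.5 mm above the bench: the face to push on. Axes as the wedge's. Free sliding takes about 1 N. The slope first meets the foot when the foot is at about x = +12 mm in the wedge's frame (48 mm past the thin end); stop when the push has risen by about 5 N.
- packing: Bystander: flat wooden packing block 100 x 45 x 18 mm, lying to the right of the wedge. Origin: centre of its underside.
- cap_a: Bystander: aluminium capacitor can, 42 mm in diameter, 66 mm high, standing in front of the tester to the right. Origin: centre of its underside.
- cap_b: Bystander: another such can, 42 x 66 mm. Origin: centre of its underside.
- driver: Bystander: screwdriver lying to the left of the wedge. Origin: under its middle.
- tape: Bystander: roll of yellow tape lying flat, 90 mm in diameter, 25 mm high. Origin: centre of its underside.
- spray: Bystander: red spray can, 62 mm in diameter, 190 mm high, standing at the left. Origin: centre of its underside.
- spanner: Bystander: spanner lying at the right, near the robot. Origin: under its middle.
There are look-alikes about, which are no part of the job. Leave any pink or turquoise look-alike of the wedge alone.

How it is judged:
On the way, in this order (a step that is already met when the one before it is completed fails the run):
1. the wedge bears on the short foot, the tester is level and the wedge and the tester are let go (contact force between wedge and tester above 0.4 N and angle between tester's own z axis and vertical below 0.01 rad and y of short_foot in the frame of wedge between -0.02 and 0.02 m and x of short_foot in the frame of wedge between -0.05 and 0.045 m and contact force between the fingers and wedge below 0.1 N and contact force between the fingers and tester below 0.1 N), for 0.3 s.
2. the fingers press the tester's corner with more than 4 N and it does not rock (contact force between the fingers and tester above 4 N and horizontal distance between the grasp point and corner_top below 0.05 m and angle between tester's own z axis and vertical below 0.014 rad and contact force between wedge and tester above 3 N), for 0.1 s.
At the end, for the whole second after the job is handed in: The short foot rests on the wedge's slope (over 0.4 N, foot within 20 mm of the wedge's centre line), the tester is level within 0.010 rad, at rest and within 30 mm of where it stood (contact force between wedge and tester above 0.4 N and angle between tester's own z axis and vertical below 0.01 rad and y of short_foot in the frame of wedge between -0.02 and 0.02 m and x of short_foot in the frame of wedge between -0.05 and 0.045 m and distance of tester from where it was at the start of the episode below 0.03 m and linear speed of each of tester, wedge below 0.01 m/s); the robot touches nothing.
It fails at once if the wedge is lifted off the bench (over 12 mm) or stood up (height (world z) of wedge above 0.012 m or angle between wedge's own z axis and vertical above 0.35 rad).
It fails at once if the tester is lifted or tipped hard (over 0.12 rad) (angle between tester's own z axis and vertical above 0.12 rad or height (world z) of tester above 0.02 m).
It fails at once if the tester is shoved more than 40 mm (distance of tester from where it was at the start of the episode above 0.04 m).
It fails at once if another thing is moved more than 30 mm (distance of any of packing, cap_a, cap_b, driver, tape, spray, spanner from where it was at the start of the episode above 0.03 m).
It also fails if it takes over 69 s, if anything falls off the work surface, if the arm or the gripper's body presses on something with over 40 N, if the wrist force passes 120 N, or if a joint passes its speed limit or range.

ROBOT

A 6-joint arm with a two-finger parallel gripper is mounted at the origin on the work surface. World frame = base frame: x ahead of the robot, y to its left, z up, the work surface at z = 0. Lengths are in m, angles in rad, forces in N, time in s.
With the tool pointing down it reaches from about 0.3 to 0.775 m from the base axis. Payload 14.6 kg.
Tool frame: the origin (TCP) lies on the mounting face of the last link; the fingertips stand 199 mm ahead of it and the grasp point (between the pads) lies 180 mm ahead of it; z points along the fingers, y is the direction in which the jaws open and shut (so a half turn about z gives the same grasp; the last joint's range is limited). The gripper opens to 94 mm and grips with 3 to 60 N. Pads are 16 mm wide; open, the fingers measure 119 mm over their backs; the gripper's body (75 mm by 177 mm) begins 78 mm behind the grasp point.
Start: joints at [1.168, 0.3, 1.521, -0, 1.321, -0.067], TCP at [0.181, 0.519, 0.405] pointing down, gripper open.
Joint ranges: [-3.03, 3.03], [-0.79, 2.21], [0.23, 2.52], [-1.04, 4.18], [0, 3.07], [-2.55, 2.55]. Speed limits (rad/s): [2.22, 2.22, 2.57, 3.14, 3.14, 3.14].

INTERFACE

Orientations are given as [roll, pitch, yaw] about the fixed x, y, z axes, in that order (R = Rz(yaw) Ry(pitch) Rx(roll)).
In Python, from station import sensors, vision, job gives the robot as it stands. The module is installed in compiled form; this text tells all that it offers.
- The arm moves only by the tool arm_command, never from a script. Its argument "plan" is one flat list of numbers, 5 for each row, row after row: the closure, from -1 (fully open) to 1 (shut), so that 0 is half open, then the shift along the world's x, y, z scaled (see below), then the turn about the world's z scaled (see below). A call has 1 to 20 rows; each row is the pose to reach, as a shift and turn from the pose commanded when the call began; what a row does not reach only later rows make up. The controller multiplies each number of a shift by 400 mm and each number of a turn by 120 degrees. A row lasts 1/10 s, in which the tool goes at most 50 mm and 8.59 degrees, less where a joint would pass 70% of its speed; a pose out of reach is approached as far as the arm can. A call with a number of a shift or a turn outside -1 to 1 is refused whole. A call with a gripper value outside its range is refused whole. The fingers move at their own pace and stop on an object; "newtons" is the grip in N (left out, the last holds). Time passes only in rows, so rows that repeat a pose let the fingers close. It gives the time, the measured TCP pose, the force and the opening at its end, in the units of the state.
- sensors.get_obs(): the state, without advancing time (a new reading comes with each control period).
- vision.camera(name): name is "scene" or "side" or "wrist"; returns the picture (480x640x3 uint8, blue, green, red); there is no depth.
- vision.camera_params(name): a dict with "intrinsics" (3x3 intrinsics, pixels), "rvec" (rotation vector, rad) and "tvec" (3), from world to camera coordinates, as OpenCV has them. Camera axes: x right, y down, z forward; pixel columns grow to the right and rows downward; lengths in m; the calibration is good to about 2 mm. A picture is of the moment at which its call begins: read the wrist's pose just before it. camera_params takes no time and is no camera call; for the wrist camera it gives the pose at the moment of the call.
- job.hand_in(): hands the job in, once; it reports no verdict.
Trained networks look in the newest picture that a camera, given by its name, has taken for a name from the list of things; names that differ only in an ending like _2 or _b are one class to them, and where a whole thing is asked for, a point or a joint stands for the part that bears it (a point fixed in the world has none). Each returns a list of dicts, best first, with "confidence" (0 to 1); they miss things now and then, are a little off and sometimes report something else, mostly with a low value. They report only what shows in the picture. A call takes as long as a camera call. They do not tell look-alikes from the thing itself.
- vision.search_frame(name, camera): "at" ([row, column] in pixels, amid what is visible of it).
- vision.silhouettes(name, camera): "mask" (480x640 bool, what is visible of it) and "at" ([row, column] in pixels, amid what is visible of it).
- vision.pinpoint(name, camera): "at" ([row, column] in pixels: a listed point, or the origin of a listed thing).
The state is a dict: "time_s": time; "qpos": joint angles; "joint_vel": joint speeds; "tau": joint torques, N m; "ee_pos": TCP position; "eef_rot": TCP orientation; "force": force on the tool from outside, world axes, zero at the start; "moment": the same for the moment, N m; "grip_width": finger opening in m.
Only numpy, scipy, OpenCV 4.12 (cv2) and the standard library are available. Lean on these libraries where they do the work, as an engineer would, in place of code of your own. Each camera call takes 0.05 s, during which the arm holds its last target.

## Working session

There is one attempt and no reset: what is moved stays moved. The work goes in short steps, Python scripts to look and compute and a tool call to move; the robot and the scene stay as the last step left them, time stands still between calls to the robot, and variables do not carry over. Pictures are saved under pics/ and viewed, and the job is handed in when it is done.

Besides the shell and the picture viewer there is one more tool, called by a JSON object that holds its "method" and its "body". arm_command: Moves the arm, as the interface text tells. Its arguments: {"type":"object","properties":{"plan":{"type":"array"},"newtons":{"type":"number"}},"required":["plan"]}

```bash
mkdir -p pics; cat > h.py <<'E'
import numpy as np, cv2
from station import sensors, vision, job
def cam(n):
    p=vision.camera_params(n); return np.array(p["intrinsics"],float),np.array(p["rvec"],float),np.array(p["tvec"],float).reshape(3)
def ray(n,rc,z=0.0,P=None):
    K,r,t=P or cam(n); R=cv2.Rodrigues(r)[0]
    d=R.T@np.linalg.inv(K)@np.array([rc[1],rc[0],1.0]); c=-R.T@t
    return c+d*(z-c[2])/d[2]
def proj(n,X,P=None):
    K,r,t=P or cam(n); return cv2.projectPoints(np.array(X,float).reshape(-1,1,3),r,t,K,None)[0].reshape(-1,2)
E
python3 - <<'E'
from h import *
o=sensors.get_obs(); print(o)
for n in ["scene","side","wrist"]:
    im=vision.camera(n); cv2.imwrite(f"pics/{n}0.png",im); print(n,[x.tolist() for x in cam(n)])
    for t in ["wedge","tester","short_foot","corner_top","wedge_back"]:
        for d in vision.pinpoint(t,n)[:3]: print(n,t,np.round(d["at"],1),round(d["confidence"],2))
E
```

```text
{'time_s': 0.0, 'qpos': array([ 1.16840592e+00,  3.00445794e-01,  1.52158562e+00,  2.42007368e-05,
        1.32071775e+00, -6.66079820e-02]), 'joint_vel': array([ 0.00249404,  0.00103598, -0.00077994,  0.00048732,  0.00071308,
        0.00148503]), 'tau': array([-2.26878648e-03, -5.31816351e+01, -3.52730978e+01,  7.06924126e-02,
        2.46304966e-02, -4.87463228e-05]), 'ee_pos': array([0.18121923, 0.51924576, 0.40409817]), 'eef_rot': array([-3.14044027e+00, -1.00364761e-04,  2.80580417e+00]), 'force': array([ 0.53661691, -0.19007383,  0.54437579]), 'moment': array([ 0.06021641, -0.03136526,  0.06048305]), 'grip_width': 0.09419693509346475}
scene [[[618.3388219034429, 0.0, 314.3812642377225], [0.0, 618.3388219034429, 239.8071911230396], [0.0, 0.0, 1.0]], [2.156806889193401, 1.3751740175150926, -0.4541983143064514], [-0.2004170668717611, -0.34254233355466013, 1.6661483037270266]]
scene wedge [272.5 378.6] 0.91
scene wedge [224.  416.9] 0.76
scene wedge [214.9 214.5] 0.74
scene tester [346.4 292. ] 0.76
scene corner_top [270.6 314.3] 0.73
scene wedge_back [219.4 439.2] 0.97
scene wedge_back [231.3 202.1] 0.93
scene wedge_back [246.4 257.7] 0.69
side [[[602.766041027889, 0.0, 320.1797187424914], [0.0, 602.766041027889, 246.2766478041929], [0.0, 0.0, 1.0]], [0.20142535401809994, 2.6755980662610015, -1.4361029960831677], [0.5196658023897895, 0.0447111448782451, 1.6967479317730332]]
side wedge [238.2 381.9] 0.98
side wedge [253.  327.1] 0.89
side wedge [336.8 337.7] 0.77
side tester [247.9 253.8] 0.88
side short_foot [262.2 292.1] 0.8
side corner_top [242.3 290.6] 0.93
side wedge_back [245.6 347. ] 0.97
side wedge_back [228.3 361.7] 0.87
side wedge_back [303.7 315.3] 0.64
wrist [[[345.30658965623763, 0.0, 318.15006726374037], [0.0, 345.30658965623763, 239.31049760882834], [0.0, 0.0, 1.0]], [-2.40190291862348, -1.7065846896136387, -0.1969330105156007], [-0.549862770722697, -0.024490099103426276, 0.3900873110291327]]
```

View pics/scene0.png

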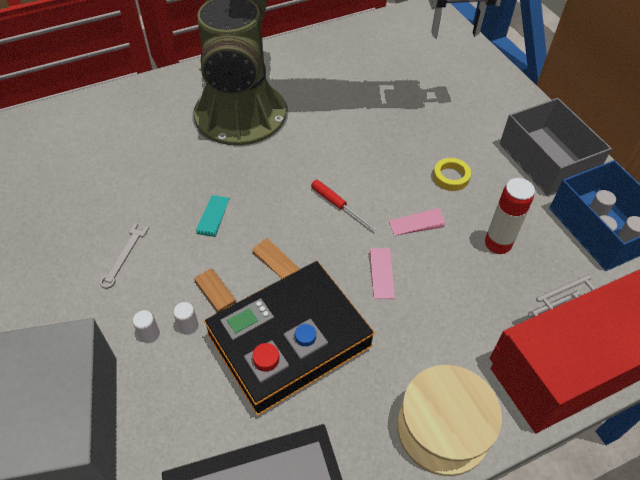

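View pics/side0.png

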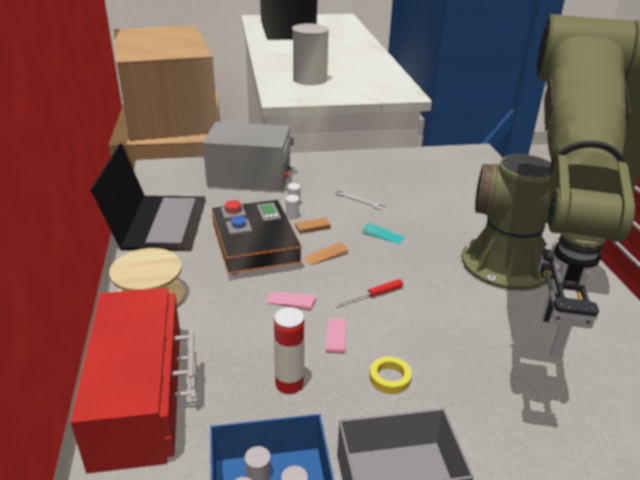

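View pics/wrist0.png

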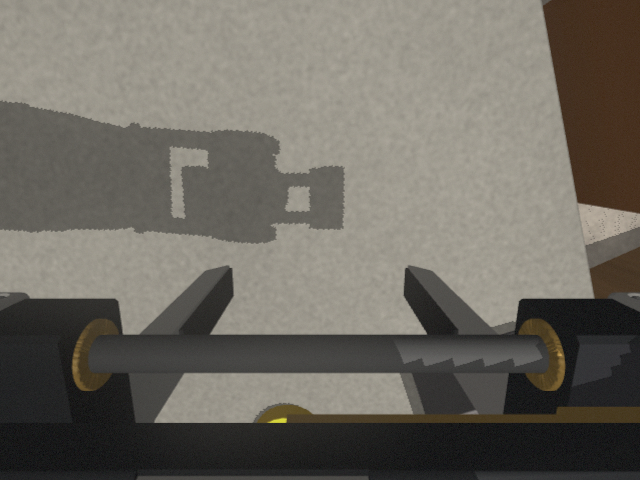

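```bash
python3 - <<'E'
from h import *
a=cv2.imread("pics/scene0.png")[220:420,180:400]; cv2.imwrite("pics/sc_z.png",cv2.resize(a,None,fx=2.9,fy=2.9,interpolation=cv2.INTER_CUBIC))
a=cv2.imread("pics/side0.png")[180:300,200:400]; cv2.imwrite("pics/si_z.png",cv2.resize(a,None,fx=4,fy=4,interpolation=cv2.INTER_CUBIC))
for n in ["scene","side"]:
    vision.camera(n)
    for t in ["wedge","tester"]:
        for d in vision.silhouettes(t,n)[:4]:
            m=d["mask"].astype(np.uint8); cs=max(cv2.findContours(m,0,2)[0],key=cv2.contourArea)
            ap=cv2.approxPolyDP(cs,2.0,True)[:,0]
            z=0.082 if t=="tester" else 0.0
            print(n,t,round(d["confidence"],2),m.sum()); 
            for p in ap: print("   ",p,np.round(ray(n,p[::-1],z)[:2],3))
    for t in ["packing","cap_a","driver"]:
        for d in vision.pinpoint(t,n)[:2]: print(n,t,d["at"],round(d["confidence"],2),np.round(ray(n,d["at"])[:2],3))
print(np.round([ray("scene",(270.6,314.3),.082),ray("side",(242.3,290.6),.082),ray("side",(262.2,292.1),.009)],3))
E
```

```text
scene wedge 0.95 839
    [228 197] [ 0.269 -0.133]
    [210 197] [ 0.251 -0.173]
    [196 227] [ 0.324 -0.232]
    [196 233] [ 0.341 -0.238]
    [215 236] [ 0.367 -0.201]
scene wedge 0.7 1077
    [372 248] [0.548 0.109]
    [370 256] [0.566 0.094]
    [374 296] [0.662 0.052]
    [393 298] [0.684 0.087]
    [390 250] [0.57  0.143]
scene wedge 0.63 835
    [253 249] [ 0.438 -0.136]
    [261 260] [ 0.474 -0.131]
    [282 276] [ 0.532 -0.106]
    [298 269] [ 0.53  -0.066]
    [267 239] [ 0.425 -0.097]
scene wedge 0.58 1030
    [209 268] [ 0.445 -0.243]
    [195 275] [ 0.45  -0.277]
    [193 280] [ 0.461 -0.285]
    [211 306] [ 0.539 -0.271]
    [220 311] [ 0.559 -0.258]
    [232 304] [ 0.553 -0.229]
    [235 299] [ 0.544 -0.219]
    [214 270] [ 0.455 -0.235]
scene tester 0.71 14726
    [317 260] [ 0.578 -0.043]
    [204 319] [ 0.612 -0.3  ]
    [213 344] [ 0.67  -0.302]
    [257 414] [ 0.831 -0.278]
    [371 346] [ 0.798 -0.035]
    [373 330] [ 0.77  -0.016]
scene tester 0.32 755
    [439 162] [0.445 0.335]
    [433 174] [0.471 0.302]
    [439 185] [0.506 0.296]
    [449 189] [0.526 0.31
[... 1149 characters left out ...]
.257]
    [214 232] [ 0.8  -0.13]
    [229 272] [0.767 0.061]
    [236 274] [0.75  0.072]
    [300 261] [0.587 0.037]
    [300 244] [ 0.576 -0.041]
    [279 201] [ 0.607 -0.28 ]
    [243 204] [ 0.713 -0.275]
    [233 200] [ 0.741 -0.303]
side tester 0.34 247
    [336 192] [ 0.428 -0.315]
    [339 196] [ 0.423 -0.289]
    [367 203] [ 0.349 -0.237]
    [378 209] [ 0.325 -0.198]
    [384 205] [ 0.301 -0.219]
    [342 190] [ 0.407 -0.326]
side packing [228.1, 313.6] 0.81 [ 0.506 -0.247]
side packing [381.0, 290.6] 0.38 [0.652 0.366]
side cap_a [216.8, 292.3] 0.76 [ 0.562 -0.321]
side driver [300.0, 371.6] 0.88 [0.413 0.116]
[[ 0.599 -0.059  0.082]
 [ 0.6   -0.053  0.082]
 [ 0.595 -0.064  0.009]]
```

View pics/sc_z.png

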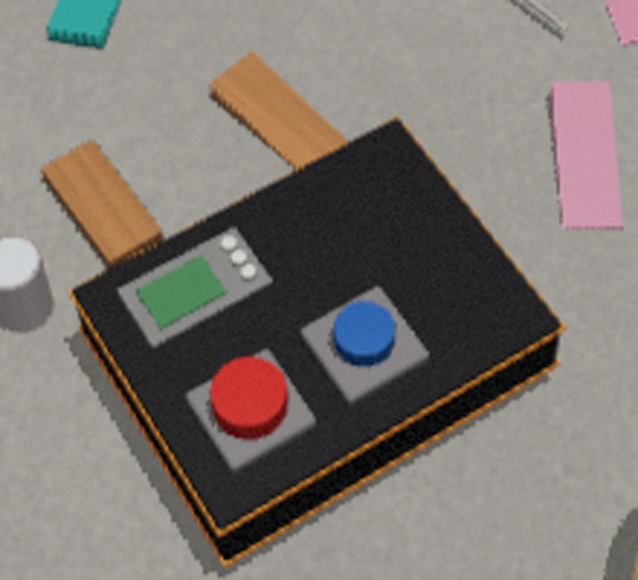

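View pics/si_z.png

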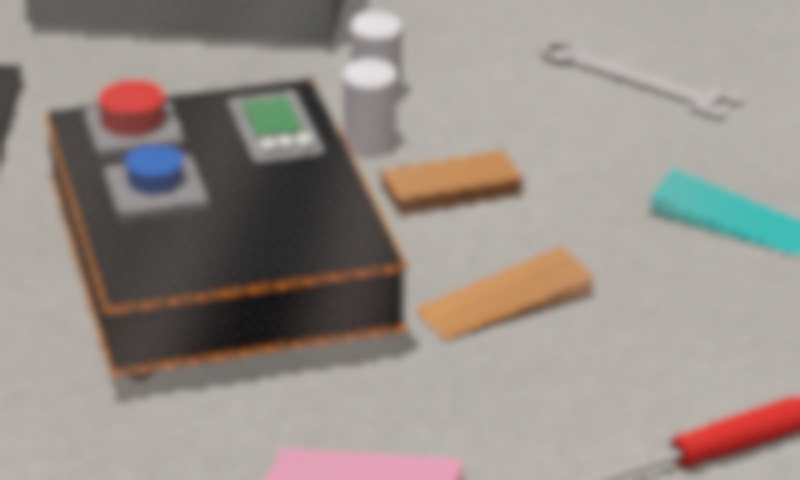

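```bash
cat > fit.py <<'E'
from h import *
from scipy.optimize import least_squares
def T(p,X):
    c,s=np.cos(p[2]),np.sin(p[2]); X=np.atleast_2d(np.array(X,float)); return np.c_[p[0]+c*X[:,0]-s*X[:,1],p[1]+s*X[:,0]+c*X[:,1],X[:,2]]
def fit(obs,p0):
    C={n:cam(n) for n,_,_ in obs}
    f=lambda p:np.concatenate([(proj(n,T(p,x),C[n])[0]-np.array(u)) for n,x,u in obs])
    r=least_squares(f,p0,loss="soft_l1"); return r.x,f(r.x).reshape(-1,2)
E
python3 - <<'E'
from fit import *
S=lambda x,y:(180+x/2.9-.33,220+y/2.9-.33); D=lambda x,y:(200+x/4-.4,180+y/4-.4)
z=.082
t,r=fit([("scene",[-.1,.13,z],S(398,119)),("scene",[-.1,-.13,z],S(73,293)),("scene",[.1,-.13,z],S(218,532)),("scene",[.1,.13,z],S(563,327)),
("side",[-.1,.13,z],D(405,266)),("side",[.1,.13,z],D(110,310)),("side",[-.1,-.13,z],D(312,81)),("side",[.1,-.13,z],D(48,115)),("side",[-.1,.13,.022],D(403,328))],[.68,-.16,.1])
print(t,np.round(r,1).tolist())
w,r=fit([("side",[.06,.022,.002],D(447,339)),("side",[.06,-.022,.002],D(418,312)),("side",[-.06,.022,.019],D(592,276)),("side",[-.06,-.022,.019],D(562,248)),
("side",[-.06,.022,0],D(592,294)),("scene",[-.06,-.022,.019],S(211,88)),("scene",[-.06,.022,.019],S(251,53))],[.49,-.1,.5])
print(w,np.round(r,1).tolist())
foot=T(t,[-.078,.105,.009])[0]; print("foot",foot)
c,s=np.cos(w[2]),np.sin(w[2]); d=foot[:2]-w[:2]; print("foot in wedge",c*d[0]+s*d[1],-s*d[0]+c*d[1]); print("back",T(w,[-.06,0,.0095]))
E
```

```text
[ 0.69277074 -0.15747342  0.13756058] [[0.0, -1.5], [-1.0, -1.8], [0.4, -0.7], [0.5, -0.9], [-0.8, -2.3], [-2.0, -2.2], [-0.9, -2.0], [-1.8, -2.0], [-0.4, 0.7]]
[ 0.49593738 -0.09680485  0.40395526] [[0.1, 0.8], [-0.9, -0.3], [0.0, -0.8], [-1.2, -1.1], [-0.3, 0.2], [-0.1, -1.6], [0.1, -1.2]]
foot [ 0.60110922 -0.06416122  0.009     ]
foot in wedge 0.10953778306316207 -0.011322410068777624
back [[ 0.44076657 -0.12038835  0.0095    ]]
```

{"method": "arm_command", "body": {"plan": [0.66,0.28,-0.82,0,-0.57,0.66,0.28,-0.82,0,-0.57,0.66,0.28,-0.82,0,-0.57,0.66,0.28,-0.82,0,-0.57,0.66,0.28,-0.82,0,-0.57,0.66,0.28,-0.82,0,-0.57,0.66,0.28,-0.82,0,-0.57,0.66,0.28,-0.82,0,-0.57,0.66,0.28,-0.82,0,-0.57,0.66,0.28,-0.82,0,-0.57], "newtons": 20}}

```text
time_s: 2.5
ee_pos: [0.2931, 0.1916, 0.4047]
eef_rot: [3.141, -0.0, 1.617]
force: [-0.0, 0.2, 0.3]
grip_width: 0.018
```

{"method": "arm_command", "body": {"plan": [0.66,0.28,-0.81,0,-0.58,0.66,0.28,-0.81,0,-0.58,0.66,0.28,-0.81,0,-0.58,0.66,0.28,-0.81,0,-0.58,0.66,0.28,-0.81,0,-0.58,0.66,0.28,-0.81,0,-0.58,0.66,0.28,-0.81,0,-0.58,0.66,0.28,-0.81,0,-0.58,0.66,0.28,-0.81,0,-0.58,0.66,0.28,-0.81,0,-0.58]}}

```text
time_s: 3.5
ee_pos: [0.4055, -0.1317, 0.4045]
eef_rot: [-3.141, 0.0, 0.405]
force: [-0.5, 0.2, 0.8]
grip_width: 0.0159
```

```bash
python3 - <<'E'
from h import *
o=sensors.get_obs(); print(o["ee_pos"],o["eef_rot"],o["qpos"],o["force"],o["grip_width"])
P=cam("wrist"); im=vision.camera("wrist"); cv2.imwrite("pics/wrist1.png",im); np.savez("w1.npz",K=P[0],r=P[1],t=P[2])
for t in ["wedge","wedge_back","corner_top","short_foot"]:
    for d in vision.pinpoint(t,"wrist")[:3]: print(t,np.round(d["at"],1),round(d["confidence"],2),np.round(ray("wrist",d["at"],dict(wedge=0,wedge_back=.0095,corner_top=.082,short_foot=.009)[t],P),3))
E
```

```text
[ 0.40550496 -0.13167996  0.40445972] [-3.14118590e+00  3.10337394e-04  4.04912513e-01] [-3.99949073e-01  2.02902994e-02  1.84593531e+00  6.09270794e-05
  1.27587534e+00  7.65917080e-01] [-0.48358673  0.17843918  0.83932979] 0.01586231771766614
wedge [126.1 324.6] 0.89 [ 0.499 -0.099  0.   ]
wedge [307.8 326.9] 0.67 [ 0.31  -0.184  0.   ]
wedge_back [184.2 321.2] 0.97 [ 0.442 -0.12   0.01 ]
wedge_back [286.2 369.7] 0.64 [ 0.358 -0.217  0.01 ]
short_foot [ 10.2 330.4] 0.97 [ 0.599 -0.062  0.009]
```

View pics/wrist1.png

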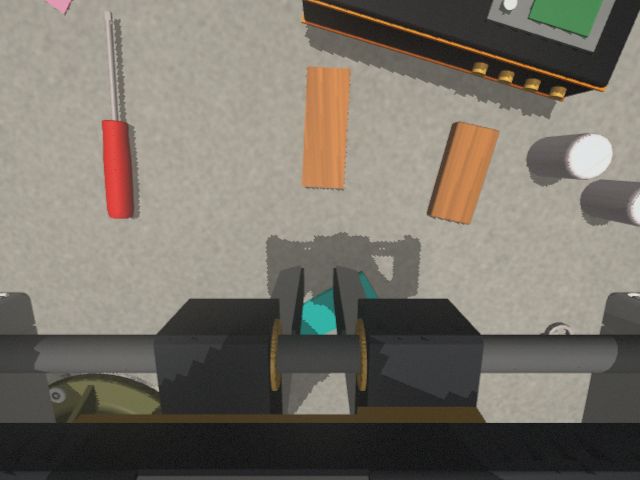

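```bash
python3 - <<'E'
from fit import *
d=np.load("w1.npz"); P=(d["K"],d["r"],d["t"])
obs=[([.06,.022,.002],(308,67)),([.06,-.022,.002],(350,68)),([-.06,.022,.019],(304,186)),([-.06,-.022,.019],(344,188))]
f=lambda p:np.concatenate([proj("",T(p,x),P)[0]-np.array(u) for x,u in obs])
r=least_squares(f,[.496,-.097,.4]); w=r.x; print(w,np.round(f(w),1))
c,s=np.cos(w[2]),np.sin(w[2]); foot=np.array([.599,-.062]); 
B=T(w,[-.06,0,0])[0,:2]; dd=foot-w[:2]; print("foot in wedge",c*dd[0]+s*dd[1],-s*dd[0]+c*dd[1],"B",B)
th=w[2]
for i in range(50):
    Bf=foot-.07*np.array([np.cos(th),np.sin(th)]); ph=np.arctan2(*(Bf-B)[::-1]); th=.5*th+.5*(2*ph-w[2])
print("final heading",th,"Bf",Bf,"chord",np.linalg.norm(Bf-B))
E
```

```text
[ 0.49731137 -0.10183826  0.36505451] [-0.6 -0.7  0.5  0.2 -0.9  0.4  1.   0.1]
foot in wedge 0.10921005471463864 0.0009102316612750044 B [ 0.44126511 -0.12325828]
final heading 0.3726647883664135 Bf [ 0.53380477 -0.0874869 ] chord 0.09921280002930663
```

{"method": "arm_command", "body": {"plan": [0.66,0.008,-0.01,-0.3,-0.019,0.66,0.008,-0.01,-0.4,-0.019,0.66,0.008,-0.01,-0.46,-0.019,0.66,0.008,-0.01,-0.49,-0.019,0.66,0.008,-0.01,-0.495,-0.019,0.66,0.008,-0.01,-0.495,-0.019,0.66,0.008,-0.01,-0.495,-0.019,0.66,0.008,-0.01,-0.495,-0.019]}}

```text
time_s: 4.55
ee_pos: [0.409, -0.1369, 0.2089]
eef_rot: [3.139, -0.003, 0.358]
force: [0.6, -0.2, 0.7]
grip_width: 0.0159
```

```bash
python3 - <<'E'
from h import *
o=sensors.get_obs(); print(o["ee_pos"],o["eef_rot"],o["force"],o["grip_width"])
P=cam("wrist"); im=vision.camera("wrist"); cv2.imwrite("pics/wrist2.png",im)
E
```

```text
[ 0.40899032 -0.13688054  0.20886868] [ 3.13878609e+00 -2.91964524e-03  3.57890521e-01] [ 0.57244016 -0.20415293  0.73224241] 0.015897300866402512
```

View pics/wrist2.png

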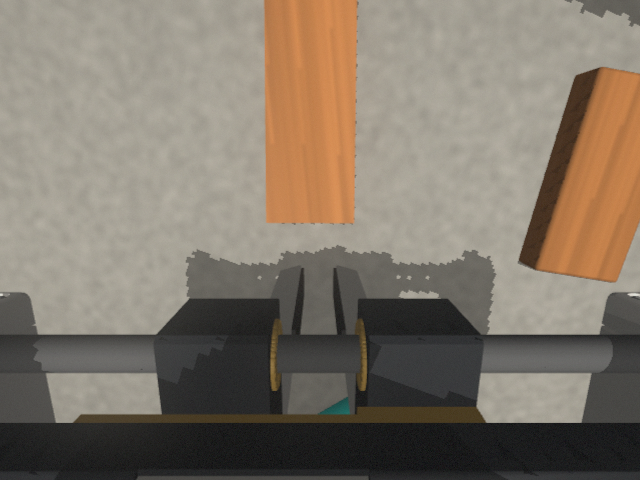

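{"method": "arm_command", "body": {"plan": [0.66,-0.004,0.01,-0.006,0,0.66,0.019,0.019,-0.006,0,0.66,0.042,0.028,-0.006,0,0.66,0.061,0.035,-0.006,0,0.66,0.079,0.042,-0.006,0,0.66,0.098,0.049,-0.006,0,0.66,0.117,0.056,-0.006,0,0.66,0.136,0.063,-0.006,0,0.66,0.155,0.07,-0.006,0,0.66,0.174,0.077,-0.006,0,0.66,0.193,0.084,-0.006,0,0.66,0.212,0.091,-0.006,0,0.66,0.23,0.098,-0.006,0,0.66,0.23,0.098,-0.006,0,0.66,0.23,0.098,-0.006,0]}}

```text
time_s: 6.1
ee_pos: [0.5004, -0.0975, 0.2042]
eef_rot: [-3.141, 0.0, 0.358]
force: [0.1, -0.0, 0.6]
grip_width: 0.016
```

```bash
python3 - <<'E'
from h import *
o=sensors.get_obs(); print(o["ee_pos"],o["eef_rot"],o["force"],o["grip_width"])
im=vision.camera("wrist"); cv2.imwrite("pics/wrist3.png",im)
for d in vision.pinpoint("short_foot","wrist")[:2]: print(d["at"],d["confidence"])
im=vision.camera("side"); a=im[180:300,200:400]; cv2.imwrite("pics/si_z3.png",cv2.resize(a,None,fx=4,fy=4,interpolation=cv2.INTER_CUBIC))
E
```

```text
[ 0.50043092 -0.0974693   0.20415703] [-3.14147601e+00  1.07974640e-04  3.57613810e-01] [ 0.136404   -0.01017469  0.57405748] 0.016048002691431883
```

View pics/wrist3.png

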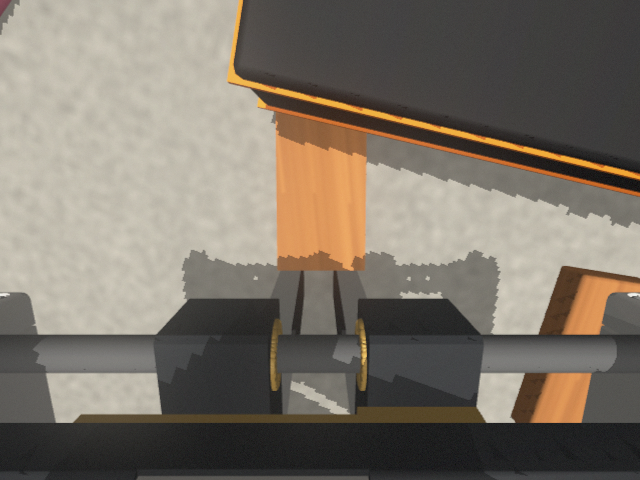

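View pics/si_z3.png

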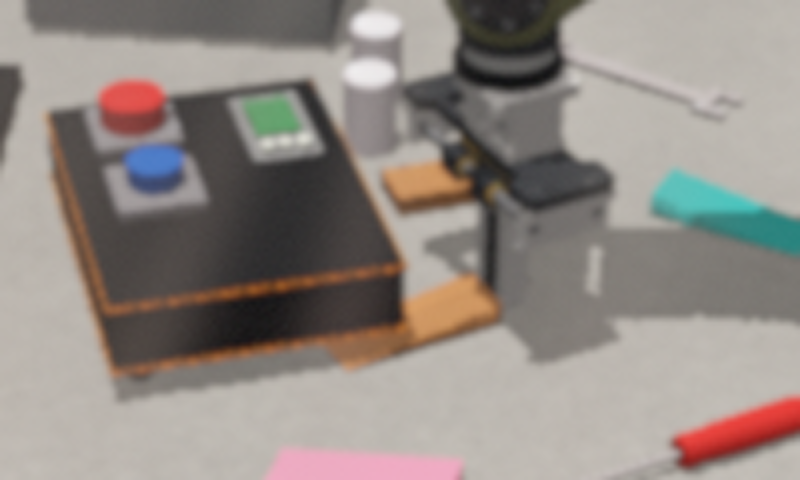

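{"method": "arm_command", "body": {"plan": [0.66,0.012,0.0045,0,0,0.66,0.023,0.009,0,0,0.66,0.035,0.013,0,0,0.66,0.042,0.016,0,0,0.66,0.047,0.0175,0,0,0.66,0.047,0.0175,0,0]}}

```text
time_s: 6.85
ee_pos: [0.5194, -0.0904, 0.2042]
eef_rot: [-3.142, -0.0, 0.358]
force: [-0.7, -0.5, -0.5]
grip_width: 0.0159
```

{"method": "arm_command", "body": {"plan": [0.66,0.0023,0.0009,0,0,0.66,0.0047,0.0018,0,0,0.66,0.0047,0.0018,0,0]}}

```text
time_s: 7.15
ee_pos: [0.521, -0.0899, 0.2042]
eef_rot: [-3.141, 0.001, 0.357]
force: [-3.0, -1.6, 2.6]
grip_width: 0.016
```

{"method": "arm_command", "body": {"plan": [0.66,0.0023,0.0009,0,0,0.66,0.0047,0.0018,0,0,0.66,0.0047,0.0018,0,0]}}

```text
time_s: 7.45
ee_pos: [0.5227, -0.0892, 0.2042]
eef_rot: [-3.141, 0.001, 0.357]
force: [-7.2, -1.2, 3.9]
grip_width: 0.0158
```

{"method": "arm_command", "body": {"plan": [0.66,-0.01,-0.004,0,0,0.66,-0.03,-0.011,0,0,0.66,-0.06,-0.022,0,0,0.66,-0.09,-0.034,0,0,0.66,-0.09,-0.034,0,0,0.66,-0.09,-0.034,0,0,0.66,-0.09,-0.034,0,0,0.66,-0.09,-0.034,0,0]}}

```text
time_s: 8.25
ee_pos: [0.4873, -0.1025, 0.2043]
eef_rot: [3.141, -0.0, 0.358]
force: [0.8, 0.2, -0.0]
grip_width: 0.0159
```

```bash
python3 - <<'E'
from h import *
o=sensors.get_obs(); print(o["ee_pos"],o["eef_rot"],o["force"],o["grip_width"])
im=vision.camera("wrist"); cv2.imwrite("pics/wrist4.png",im)
im=vision.camera("side"); a=im[180:300,200:400]; cv2.imwrite("pics/si_z4.png",cv2.resize(a,None,fx=4,fy=4,interpolation=cv2.INTER_CUBIC))
for t,z in [("short_foot",.009),("corner_top",.082),("wedge_back",.0095)]:
    for d in vision.pinpoint(t,"side")[:2]: print(t,d["at"],d["confidence"],ray("side",d["at"],z))
E
```

```text
[ 0.48731784 -0.1025439   0.20425762] [ 3.14145853e+00 -3.28004922e-04  3.57683814e-01] [ 0.84396604  0.20445772 -0.00627628] 0.01586475164607582
short_foot [261.7, 291.7] 0.75 [ 0.5955006  -0.06644887  0.009     ]
corner_top [243.3, 292.5] 0.76 [ 0.59560943 -0.04714324  0.082     ]
wedge_back [256.0, 312.5] 0.97 [ 0.53464084 -0.08585392  0.0095    ]
wedge_back [301.9, 315.2] 0.87 [0.55891249 0.11663114 0.0095    ]
```

View pics/wrist4.png

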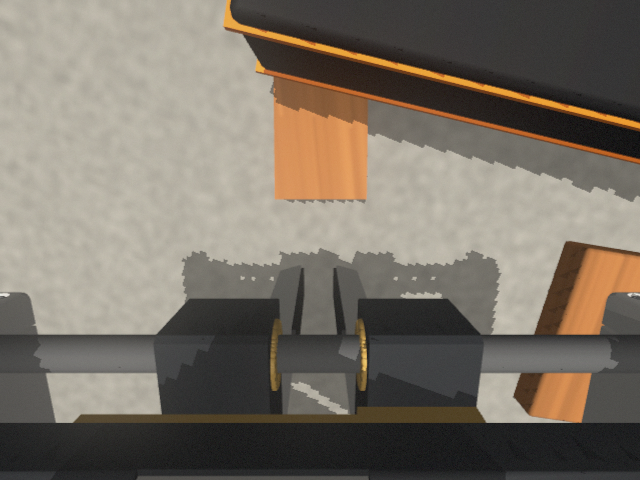

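View pics/si_z4.png

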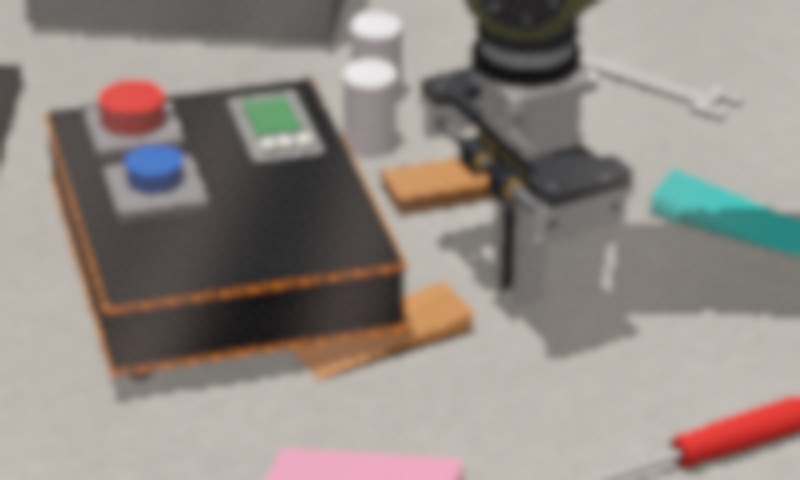

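{"method": "arm_command", "body": {"plan": [1,0,0,0.12,0,1,0,0,0.24,0,1,0,0,0.32,0,1,0,0,0.32,0,1,0.1,0.04,0.32,0,1,0.2,0.07,0.32,0,1,0.28,0.1,0.32,0,1,0.28,0.1,0.32,0,1,0.28,0.1,0.26,0,1,0.28,0.1,0.22,0,1,0.28,0.1,0.22,0,1,0.28,0.1,0.22,0,1,0.28,0.1,0.22,0]}}

```text
time_s: 9.8
ee_pos: [0.599, -0.0628, 0.2932]
eef_rot: [3.141, -0.001, 0.357]
force: [0.8, 0.1, 0.5]
grip_width: 0.0001
```

```bash
python3 - <<'E'
from h import *
o=sensors.get_obs(); print(o["ee_pos"],o["eef_rot"],o["force"],o["grip_width"])
im=vision.camera("side"); a=im[180:300,200:400]; cv2.imwrite("pics/si_z5.png",cv2.resize(a,None,fx=4,fy=4,interpolation=cv2.INTER_CUBIC))
E
```

```text
[ 0.5990101  -0.06284757  0.29317179] [ 3.14097331e+00 -1.06590568e-03  3.57276544e-01] [0.75801433 0.09528295 0.46334607] 0.00011506908306848615
```

View pics/si_z5.png

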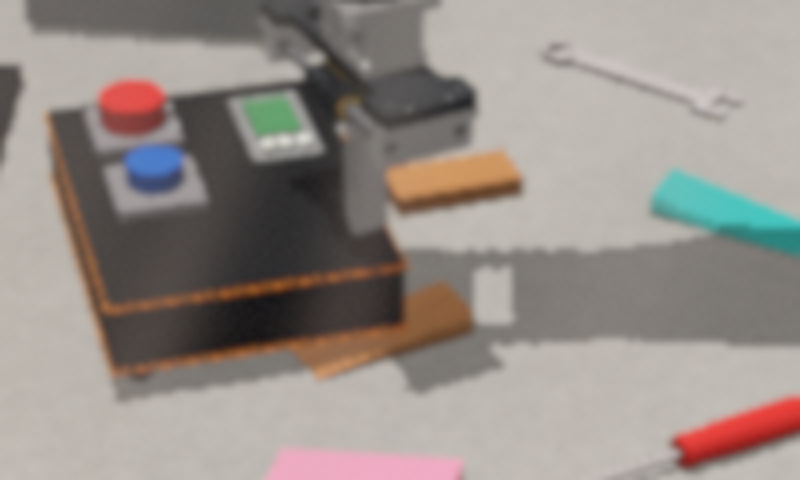

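{"method": "arm_command", "body": {"plan": [1,0,0,-0.01,0,1,0,0,-0.02,0,1,0,0,-0.0275,0,1,0,0,-0.0275,0,1,0,0,-0.0275,0]}}

```text
time_s: 10.35
ee_pos: [0.599, -0.0627, 0.2811]
eef_rot: [-3.141, 0.0, 0.357]
force: [-1.4, -0.3, 2.0]
grip_width: 0.0003
```

{"method": "arm_command", "body": {"plan": [1,0,0,-0.0025,0,1,0,0,-0.0025,0,1,0,0,-0.0025,0]}}

```text
time_s: 10.65
ee_pos: [0.5989, -0.0626, 0.2809]
eef_rot: [3.142, -0.0, 0.357]
force: [-4.1, 0.6, 9.4]
grip_width: 0.0005
```

{"method": "arm_command", "body": {"plan": [1,0,0,-0.0025,0,1,0,0,-0.0025,0,1,0,0,-0.0025,0]}}

```text
time_s: 10.95
ee_pos: [0.5989, -0.0626, 0.2808]
eef_rot: [3.141, -0.0, 0.358]
force: [-8.9, 1.0, 17.4]
grip_width: 0.0004
```

{"method": "arm_command", "body": {"plan": [1,0,0,0.003,0,1,0,0,0.006,0,1,0,0,0.02,0,1,0,0,0.1,0,1,0,0,0.2,0,1,0,0,0.3,0,1,-0.15,-0.05,0.35,0,1,-0.3,-0.1,0.35,0,1,-0.4,-0.13,0.35,0,1,-0.4,-0.13,0.35,0,1,-0.4,-0.13,0.35,0,1,-0.4,-0.13,0.35,0]}}

```text
time_s: 12.15
ee_pos: [0.4392, -0.1148, 0.4197]
eef_rot: [3.141, -0.001, 0.357]
force: [0.5, 0.1, -0.0]
grip_width: 0.0006
```

```bash
python3 - <<'E'
from h import *
o=sensors.get_obs(); print(o["time_s"],o["ee_pos"],o["force"])
im=vision.camera("wrist"); cv2.imwrite("pics/wrist6.png",im); P=cam("wrist")
for t,z in [("short_foot",.009),("corner_top",.082),("wedge_back",.0095),("wedge",0)]:
    for d in vision.pinpoint(t,"wrist")[:2]: print(t,d["at"],d["confidence"],ray("wrist",d["at"],z,P))
im=vision.camera("side"); a=im[180:300,200:400]; cv2.imwrite("pics/si_z6.png",cv2.resize(a,None,fx=4,fy=4,interpolation=cv2.INTER_CUBIC))
a0=cv2.imread("pics/side0.png"); 
for nm,(x0,y0,x1,y1) in dict(tester=(205,195,290,275)).items():
    print(cv2.phaseCorrelate(np.float32(cv2.cvtColor(a0[y0:y1,x0:x1],6)),np.float32(cv2.cvtColor(im[y0:y1,x0:x1],6))))
E
```

```text
12.15 [ 0.43915236 -0.11475617  0.4197477 ] [ 0.50804643  0.07528806 -0.00193758]
short_foot [58.0, 324.8] 0.69 [ 0.59869588 -0.06291951  0.009     ]
corner_top [31.4, 330.2] 0.73 [ 0.60093532 -0.06530358  0.082     ]
wedge_back [22.3, 144.4] 0.94 [0.56549765 0.11959346 0.0095    ]
wedge_back [129.0, 324.1] 0.56 [ 0.53273575 -0.0870976   0.0095    ]
wedge [73.8, 323.3] 0.56 [ 0.58593057 -0.06623364  0.        ]
wedge [16.6, 34.8] 0.55 [0.53256293 0.23188551 0.        ]
((-0.006933805406639237, -0.01627605461998627), 0.9560354370541043)
```

View pics/wrist6.png

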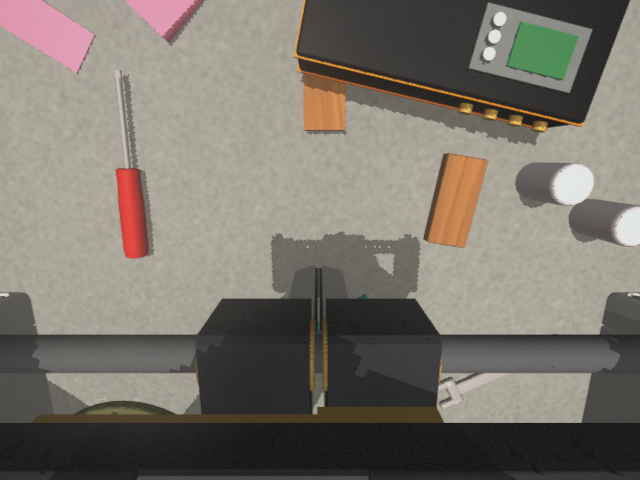

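View pics/si_z6.png

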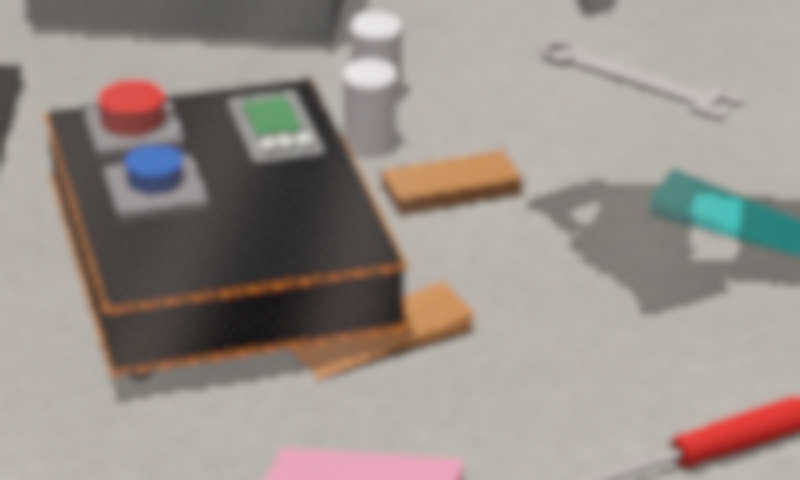

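```bash
python3 -c "
from station import job; print(job.hand_in())"
```

```text
the job is handed in; nothing more can be done
None
```

I pushed the wedge, thin end first, under the tester's front-left foot. I stopped when the push had risen to about 7 N, then backed off. I then pressed the corner straight above the foot, moved clear and handed the job in at about 12 s. No verdict was reported.

**Wedge:** the foot sits at about x = +13 mm in the wedge's frame and within a few mm of its centre line. The wedge did not visibly move in the side pictures after the press. I could not measure the load between wedge and foot directly; I infer it from the push force and from the press not yielding.

**Press:** the readings were about 9 N, then 17 N, with about 9 N sideways at the peak. That is well above the 7 N asked for, because my last 1 mm step was too big. The fingertips sank only about 0.3 mm, so the corner did not rock.

**Tester and other things:** the tester matches its starting picture to within 0.02 pixel. The other things in view look unmoved, and the arm touches nothing.

**Disagreement:** my first fit, from the scene and side cameras, put the foot 11 mm to the right of the wedge's line. The wrist camera put it within about 1 mm of the line. I used the wrist view, and the later wrist pictures bore it out.

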